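# Tap a filter head into the empty port of a vacuum manifold

## Robot

A 6-joint arm with a two-finger parallel gripper is mounted at the origin on the work surface. World frame = base frame: x ahead of the robot, y to its left, z up, the work surface at z = 0. Lengths are in m, angles in rad, forces in N, time in s.
With the tool pointing down it reaches from about 0.325 to 0.775 m from the base axis. Payload 5.5 kg.
Tool frame: the origin (TCP) lies between the finger pads; the fingertips stand 8 mm ahead of it and the grasp point (between the pads) lies 11 mm behind it (tcp_to_tips is the distance from the TCP to the fingertips, in m); z points along the fingers, y is the direction in which the jaws open and shut (so a half turn about z gives the same grasp; the last joint's range is limited). The gripper opens to 88 mm and grips with 3 to 60 N. Pads are 20 mm wide; open, the fingers measure 115 mm over their backs; the gripper's body (75 mm by 178 mm) begins 61 mm behind the grasp point.
Start: joints at [1.051, 0.091, 1.231, -0, 1.82, -0.057], TCP at [0.268, 0.537, 0.231] pointing down, gripper open.
Joint ranges: [-2.87, 2.87], [-0.86, 2.18], [0.17, 2.46], [-1.51, 4.65], [0.06, 2.69], [-2.65, 2.65]. Speed limits (rad/s): [2.57, 2.57, 3.01, 3.14, 3.14, 3.14].

## Interface

Orientations are given as a unit quaternion [w, x, y, z].
In Python, from bench import * gives the robot as it stands. Calls block until the motion is done:
- move_to(position, orientation): joint-space move of the TCP to a pose.
- move_l(position, speed=0.15, orientation=None): straight line of the TCP; orientation=None keeps the orientation; speed is the mean speed in m/s.
- movej(angles): joint-space move.
- gripper_open() and close(): open the fingers fully, or close them until they stop; the grip force is fixed at half the most.
- hold(seconds).
- inverse_kinematics(position, orientation): joint angles nearest the present ones, or None.
- state(): the state.
- get_image(name): name is "scene" or "side" or "wrist"; returns a dict with "frame" (480x640x3 uint8, blue, green, red), "depth" (480x640 float32, m along the optical axis (not along the pixel's ray), 0 where there is no reading), "camera_matrix" (3x3 intrinsics, pixels), "view" (4x4, takes a point from world to camera coordinates). Camera axes: x right, y up, looking along -z (the intrinsics and any distortion apply to the point x, -y, -z); pixel columns grow to the right and rows downward; lengths in m; the calibration is good to about 2 mm. A picture is of the moment at which its call begins.
A pose or a line that the arm cannot do raises IKError and nothing moves.
- job_done(): hands the job in, once; it reports no verdict.
The state is a dict: "time": time; "joint_pos": joint angles; "dq": joint speeds; "joint_torque": joint torques, N m; "ee_pos": TCP position; "ee_rot": TCP orientation; "ft_force": force on the tool from outside, world axes, zero at the start; "moment": the same for the moment, N m; "finger_gap": finger opening in m.
Only numpy, scipy, OpenCV 4.12 (cv2) and the standard library are available. Lean on these libraries where they do the work, as an engineer would, in place of code of your own. Each camera call takes 0.05 s, during which the arm holds its last target.

## Task

One port of the three-place vacuum manifold is still empty: take the steel filter head out of its stand, set its tapered shank upright in that port, and press or tap it straight down until its shoulder is fully home on the port's rim, so that the rubber sleeve's grip alone holds it. Ease it in rather than dropping or slamming it, let go of it, leave the rubber blanking plug where it hangs and do not upset the other things on the bench.

Things in the scene. Friction and masses are not known exactly. Their poses are not given: they have to be found in the camera images.
- head: Loose steel filter head, about 280 g (varies), round about its z axis (up). Origin: centre of its foot. Upwards: tapered shank 28 mm long, diameter 29 mm at the foot to 36 mm; shoulder flange 54 mm dia., 4 mm thick; 36 mm waist; then the part to grip, an upright drum 58 mm dia. from 47 to 74 mm above the foot, flat on top. It hangs in the stand by its shoulder, foot 28 mm above the bench.
- head_shoulder (a point): Centre of the underside of the filter head's shoulder flange, on its axis, 28 mm above the foot; this face has to come down on the port's rim. Set in the port under its own weight the head stops with this point some 4 to 10 mm above the rim.
- head_top (a point): Centre of the filter head's flat perforated top, on its axis, 74 mm above the foot and 46 mm above the shoulder's underside; the place to press or tap.
- port: The empty port: a fixed upright steel cup, 54 mm outside diameter, 38 mm high, lined with a springy black rubber sleeve whose bore (34 mm at the top) narrows with the shank's taper. The shank enters freely for about 19 mm, then rubs: pushing the last 9 mm takes a downward push growing to about 8 to 16 N, after which friction holds it. Origin: centre of the cup's underside, z up.
- port_rim (a point): Centre of the empty port's mouth, level with its steel rim, 38 mm above the cup's underside and 104 mm above the bench. With the head home its foot is 28 mm below this point and its top 46 mm above it; pushing harder then moves it no further.
- manifold: Fixed manifold: horizontal steel pipe 42 mm dia., 412 mm long along its y axis, on two feet; hose barb at its +y end. Origin on the bench below its middle. Three stations at y = -130, 0, +130 mm; the empty port is any one of them, the other two carry fixed heads with steel funnels 74 to 81 mm dia., up to 232 mm above the bench.
- stand: Fixed steel stand: plate 200 mm (its x axis) by 84 mm (its y axis), top 56 mm above the bench, with two 42 mm holes at x = -50 and +50 mm. Origin on the bench below its middle. The filter head hangs in one hole, the blanking plug in the other; which is which varies.
- plug: Black rubber blanking plug, loose in the stand's other hole: the same shank and 54 mm flange, but only a small 24 mm knob on top (56 mm high in all). Origin: centre of its foot. It stays there.
- wash_bottle: Loose white wash bottle, 68 mm diameter, about 200 mm high, behind the manifold. Origin under its middle.
- media_bottle: Loose glass bottle with grey cap, 70 mm diameter, 150 mm high, at the back. Origin under its middle.
- beaker: Loose glass beaker, 68 mm diameter, 85 mm high, between stand and manifold, on the far side. Origin under its middle.
- petri_dishes: Loose stack of three culture dishes, 91 mm diameter, 48 mm high, in front of the manifold. Origin under its middle.
- forceps: Loose steel forceps lying on the bench in front of the manifold, 145 mm long along its x axis. Origin under its middle.

How it is judged:
By the outcome, as a careful person would: the job done as asked, in the order asked, and still so for the second after the job is handed in, with the robot touching nothing.
It also fails if it takes over 51 s, if anything falls off the work surface, if the arm or the gripper's body presses on something with over 40 N, if the wrist force passes 120 N, or if a joint passes its speed limit or range.

## Working session

There is one attempt and no reset: what is moved stays moved. The work goes in short steps, each a Python script; the robot and the scene stay as the last script left them, time stands still between calls to the robot, and variables do not carry over. Pictures are saved under pics/ and viewed, and the job is handed in when it is done.

```bash
mkdir -p pics; ls; python3 - <<'E'
from bench import *
import cv2,numpy as np
for n in ["scene","side","wrist"]:
    im=get_image(n); cv2.imwrite(f"pics/{n}0.png",im["frame"]); np.savez(f"{n}0.npz",**im)
    print(n,im["camera_matrix"].tolist(),np.round(im["view"],3).tolist(),(im["depth"]>0).mean())
s=state();print(s["time"],s["ft_force"],s["ee_rot"],s["finger_gap"])
E
```

```text
pics
scene [[510.8873254444618, 0.0, 316.2127689476305], [0.0, 510.8873254444618, 238.8783775175918], [0.0, 0.0, 1.0]] [[-0.738, 0.675, -0.005, 0.455], [-0.408, -0.44, 0.8, 0.158], [0.538, 0.592, 0.6, -1.359], [0.0, 0.0, 0.0, 1.0]] 0.9959798177083333
side [[530.8879764396461, 0.0, 320.3856437386974], [0.0, 530.8879764396461, 241.02575661278252], [0.0, 0.0, 1.0]] [[0.974, -0.225, -0.019, -0.559], [0.14, 0.536, 0.832, -0.129], [-0.177, -0.814, 0.554, -0.959], [0.0, 0.0, 0.0, 1.0]] 0.995966796875
wrist [[403.83946708720475, 0.0, 321.51281858481934], [0.0, 403.83946708720475, 233.2606747396535], [0.0, 0.0, 1.0]] [[0.447, 0.895, -0.001, -0.599], [-0.855, 0.427, -0.294, 0.035], [-0.263, 0.133, 0.956, -0.391], [0.0, 0.0, 0.0, 1.0]] 0.9961360677083333
0.15 [-0.01631383  1.45022329  0.16109775] [-2.10542213e-04  2.29332243e-01  9.73347909e-01 -7.25279237e-04] 0.08789243864422745
```

View pics/scene0.png

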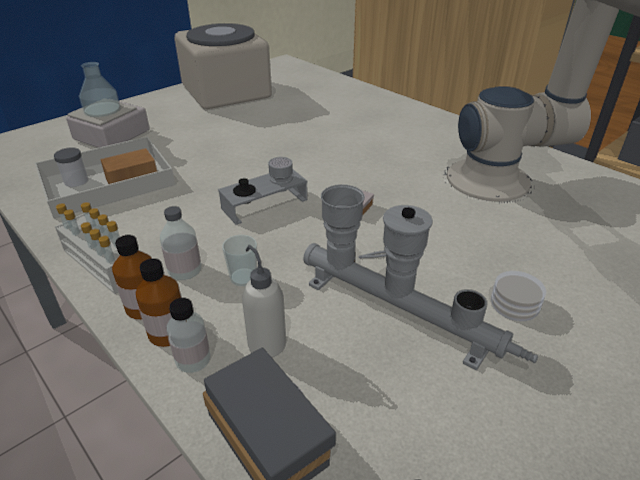

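View pics/side0.png

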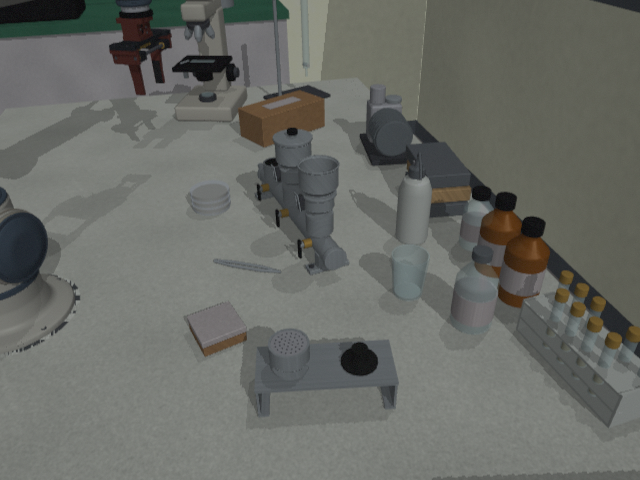

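View pics/wrist0.png

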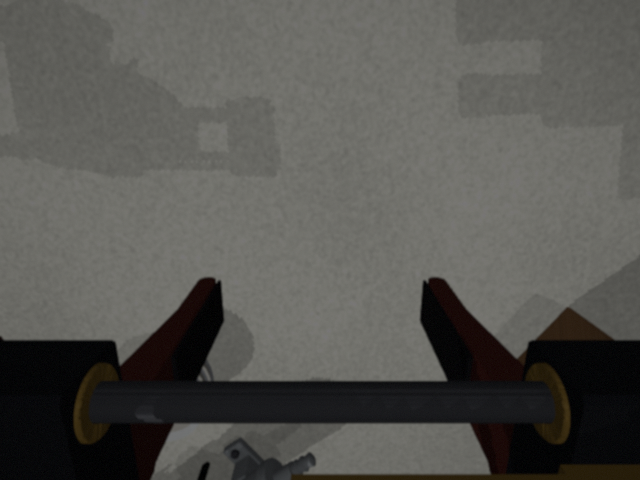

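The scene view shows the head's drum at about (281,168), the plug at (244,187) and the empty port at (470,305). In the side view the head is at (289,350), and the port at (272,170) is partly hidden. Next I measure both with depth and rays.

```bash
cat > h.py <<'E'
import numpy as np,cv2
def world(im):
    K=im["camera_matrix"];V=im["view"];d=im["depth"]
    v,u=np.mgrid[0:480,0:640]
    p=np.stack([(u-K[0,2])/K[0,0]*d,-(v-K[1,2])/K[1,1]*d,-d],-1)
    return (p-V[:3,3])@V[:3,:3]
def ray(im,u,v,z):
    K=im["camera_matrix"];V=im["view"];R=V[:3,:3]
    c=-R.T@V[:3,3]; r=R.T@np.array([(u-K[0,2])/K[0,0],-(v-K[1,2])/K[1,1],-1])
    return c+r*(z-c[2])/r[2]
def proj(im,p):
    K=im["camera_matrix"];V=im["view"];c=V[:3,:3]@p+V[:3,3]
    return K[0,0]*c[0]/-c[2]+K[0,2],K[1,1]*-c[1]/-c[2]+K[1,2]
E
python3 - <<'E'
from h import *
for n,b in [("scene",[("head",262,150,300,190),("port",445,280,495,325),("plug",228,172,262,200)]),("side",[("head",265,325,315,380),("port",255,155,285,185),("plug",335,335,385,380)])]:
    im=np.load(n+"0.npz"); W=world(im)
    for nm,a,c,e,f in b:
        P=W[c:f,a:e].reshape(-1,3)
        zt={"head":.102,"port":.104,"plug":.084}[nm]
        Q=P[abs(P[:,2]-zt)<.004]
        (x,y),r=cv2.minEnclosingCircle(Q[:,:2].astype(np.float32)*1000)
        print(n,nm,len(Q),"zmed",np.median(Q[:,2]),"mean",Q.mean(0).round(4),"circ",x,y,2*r)
    h,_=np.histogram(W[...,2],bins=1)
    T=W.reshape(-1,3)
    bench=T[(abs(T[:,2])<.01)&(abs(T[:,0]-.5)<.2)&(abs(T[:,1])<.4)]
    print("bench z",np.median(bench[:,2]))
    crop=im["frame"]
    for nm,a,c,e,f in b[:2]:
        cv2.imwrite(f"pics/{n}_{nm}.png",cv2.resize(crop[c-15:f+15,a-15:e+15],None,fx=6,fy=6,interpolation=cv2.INTER_CUBIC))
E
```

```text
scene head 252 zmed 0.1016106602016162 mean [ 0.4604 -0.2979  0.1016] circ 458.0442810058594 -299.51031494140625 62.040565490722656
scene port 452 zmed 0.1034545469124701 mean [0.5321 0.2853 0.1034] circ 531.2255859375 283.5236511230469 57.23945999145508
scene plug 59 zmed 0.08409038937138863 mean [ 0.5586 -0.3147  0.0838] circ 558.56396484375 -315.0847473144531 27.283029556274414
bench z 0.0004610754822973821
side head 1035 zmed 0.1004980889400745 mean [ 0.4597 -0.3026  0.1005] circ 460.52386474609375 -301.87493896484375 61.18806838989258
side port 81 zmed 0.102144215813482 mean [0.5203 0.2768 0.1023] circ 527.228515625 234.50338745117188 148.55262756347656
side plug 183 zmed 0.08299835038503685 mean [ 0.5581 -0.3193  0.0829] circ 558.6431884765625 -317.78985595703125 25.782278060913086
bench z -0.0009154171889307647
```

```bash
python3 - <<'E'
from h import *
P=[]
for n in("scene","side"):
    im=np.load(n+"0.npz");W=world(im).reshape(-1,3);P.append(W)
    for nm,zl,zh in [("top",.19,.24),("pipe",.05,.0665)]:
        Q=W[(W[:,2]>zl)&(W[:,2]<zh)&(W[:,0]>.3)&(W[:,0]<.85)&(abs(W[:,1])<.45)]
        img=np.zeros((180,120),np.uint8)
        i=((Q[:,1]+.45)/.005).astype(int);j=((Q[:,0]-.3)/.005).astype(int)
        img[np.clip(i,0,179),np.clip(j,0,119)]=255
        k,l,st,c=cv2.connectedComponentsWithStats(img)
        for s,cc in zip(st[1:],c[1:]):
            if s[4]>12: print(n,nm,"x",.3+cc[0]*.005,"y",-.45+cc[1]*.005,"bbox x",.3+s[0]*.005,"y",-.45+s[1]*.005,"size",s[2]*.005,s[3]*.005)
E
```

```text
scene top x 0.5750495049504951 y 0.026287128712871255 bbox x 0.535 y -0.015000000000000013 size 0.085 0.085
scene top x 0.7770588235294118 y 0.03352941176470586 bbox x 0.77 y 0.010000000000000009 size 0.02 0.05
scene top x 0.5536744186046512 y 0.1555581395348838 bbox x 0.51 y 0.11500000000000005 size 0.09 0.085
scene pipe x 0.5157553956834533 y -0.3051618705035971 bbox x 0.40499999999999997 y -0.37 size 0.21 0.125
scene pipe x 0.7932894736842105 y -0.20394736842105265 bbox x 0.755 y -0.24000000000000002 size 0.07 0.055
scene pipe x 0.6969047619047619 y -0.1461904761904762 bbox x 0.6799999999999999 y -0.15500000000000003 size 0.045 0.03
scene pipe x 0.7203571428571429 y -0.1032142857142857 bbox x 0.685 y -0.135 size 0.06 0.05
scene pipe x 0.554527027027027 y 0.17110038610038608 bbox x 0.495 y -0.04999999999999999 size 0.12 0.46
scene pipe x 0.7965 y 0.07066666666666671 bbox x 0.76 y 0.034999999999999976 size 0.06 0.06
side top x 0.5777472527472527 y 0.025329670329670373 bbox x 0.54 y -0.015000000000000013 size 0.08 0.085
side top x 0.775 y 0.02250000000000002 bbox x 0.77 y 0.005000000
[... 276 characters left out ...]
 x 0.75 y -0.265 size 0.07 0.055
side pipe x 0.6983333333333334 y -0.14424242424242428 bbox x 0.675 y -0.16000000000000003 size 0.065 0.045
side pipe x 0.7183928571428572 y -0.10142857142857148 bbox x 0.69 y -0.125 size 0.055 0.04
side pipe x 0.5636018957345972 y 0.03677725118483416 bbox x 0.505 y -0.05499999999999999 size 0.11 0.225
side pipe x 0.774264705882353 y 0.027500000000000024 bbox x 0.75 y 0.015000000000000013 size 0.065 0.05
side pipe x 0.5206875 y 0.243875 bbox x 0.485 y 0.18 size 0.06 0.13
side pipe x 0.5029411764705882 y 0.33617647058823535 bbox x 0.495 y 0.315 size 0.02 0.04
side pipe x 0.8265789473684211 y 0.41789473684210526 bbox x 0.815 y 0.40499999999999997 size 0.035 0.04
```

View pics/scene_port.png

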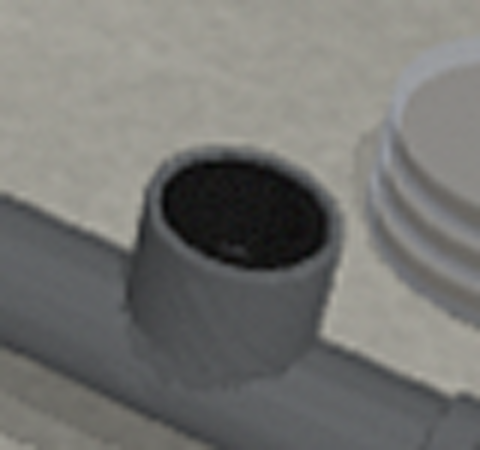

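Head is at about (0.459,-0.301) and the port at about (0.531,0.2835). The other stations, (0.576,0.026) and (0.553,0.154), lie on the same line at 130 mm pitch, and the stand's spacing also checks. The funnels reach 0.232, so I lift first, swing over the stand, and look with the wrist camera.

```bash
cat >> h.py <<'E'
def q(phi_deg):
    t=(np.pi/2-np.radians(phi_deg))/2
    return [0,float(np.sin(t)),float(np.cos(t)),0]
E
python3 - <<'E'
from bench import *
from h import *
p=state()["ee_pos"]
print(inverse_kinematics([p[0],p[1],.38],q(63.5)),inverse_kinematics([.46,-.301,.38],q(-33)),inverse_kinematics([.46,-.301,.24],q(-33)),inverse_kinematics([.531,.2835,.30],q(9.7)),inverse_kinematics([.531,.2835,.13],q(9.7)))
move_l([float(p[0]),float(p[1]),.38],speed=.2)
# look at port on the way
move_to([.531,.2835,.33],q(9.7))
im=get_image("wrist");cv2.imwrite("pics/w1.png",im["frame"]);np.savez("w1.npz",**im)
s=state();print(s["time"],s["ee_pos"],s["ft_force"])
E
```

```text
[ 1.05129156e+00  1.82415186e-01  8.60279915e-01 -4.44089210e-16
  2.09889755e+00 -5.69925142e-02] [-6.41313874e-01  4.10420131e-02  1.01267701e+00 -4.44089210e-16
  2.08787363e+00 -6.53552213e-02] [-6.41313874e-01 -4.23881052e-02  1.34974386e+00 -4.44089210e-16
  1.83423690e+00 -6.53552213e-02] [ 4.33883083e-01  1.23215793e-01  1.07263126e+00 -4.44089210e-16
  1.94574560e+00  2.64586146e-01] [ 4.33883083e-01  9.93880956e-02  1.39966632e+00 -4.44089210e-16
  1.64253824e+00  2.64586146e-01]
2.475 [0.53034004 0.28469882 0.33035794] [ 0.52757963 -0.07236584 -0.09241818]
```

View pics/w1.png

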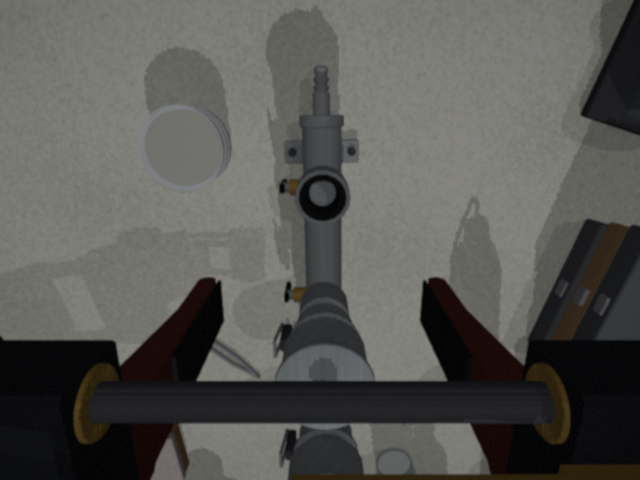

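```bash
python3 - <<'E'
from bench import *
from h import *
move_to([.460,-.301,.38],q(-33))
move_l([.460,-.301,.26],speed=.15)
im=get_image("wrist");cv2.imwrite("pics/w2.png",im["frame"]);np.savez("w2.npz",**im)
s=state();print(s["time"],s["ee_pos"],s["ft_force"])
E
```

```text
5.5917 [ 0.46038537 -0.30117294  0.26157574] [-0.63165599  0.27072943  0.52184562]
```

View pics/w2.png

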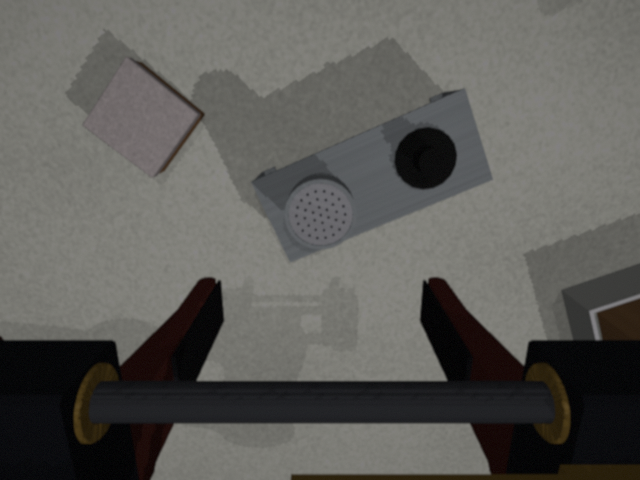

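In the first wrist view the port mouth is at about (323,195), centred on the manifold, with nothing between it and the gripper. In the second the head's top is at about (319,213) and the plug at (426,158). I now measure both by depth slices at their known heights and by ellipse fits.

```bash
python3 - <<'E'
from h import *
for n,nm,z,b,d in [("w1","port",.104,(280,150,370,240),54),("w2","head",.102,(270,160,370,260),58)]:
    im=np.load(n+".npz");W=world(im);a,c,e,f=b
    m=np.zeros((480,640),np.uint8)
    m[c:f,a:e]=(abs(W[c:f,a:e,2]-z)<.006)*255
    m=cv2.morphologyEx(m,cv2.MORPH_OPEN,np.ones((3,3)))
    Q=W[m>0]
    (x,y),r=cv2.minEnclosingCircle(Q[:,:2].astype(np.float32)*1000)
    print(nm,len(Q),"z",np.median(Q[:,2]),"depth circ",x,y,2*r)
    ct=max(cv2.findContours(m,cv2.RETR_EXTERNAL,cv2.CHAIN_APPROX_NONE)[0],key=cv2.contourArea)
    el=cv2.fitEllipse(ct);print(" ell",el,ray(im,*el[0],z))
    g=cv2.cvtColor(im["frame"],cv2.COLOR_BGR2GRAY)
    o=cv2.resize(im["frame"][c:f,a:e],None,fx=6,fy=6)
    if nm=="port":
        k=np.zeros_like(g);k[c:f,a:e]=((g[c:f,a:e]<45)*255).astype(np.uint8)
        ct=max(cv2.findContours(k,cv2.RETR_EXTERNAL,cv2.CHAIN_APPROX_NONE)[0],key=cv2.contourArea)
        ct=cv2.convexHull(ct)
        el=cv2.fitEllipse(ct);print(" bore ell",el,ray(im,*el[0],z))
    p=ray(im,*el[0],z);u,v=proj(im,p);cv2.circle(o,(int((u-a)*6),int((v-c)*6)),3,(0,0,255),-1)
    an=np.linspace(0,2*np.pi,60)
    for t in an:
        uu,vv=proj(im,p+d/2000*np.array([np.cos(t),np.sin(t),0]));cv2.circle(o,(int((uu-a+.5)*6),int((vv-c+.5)*6)),1,(0,255,0),-1)
    cv2.imwrite(f"pics/fit_{nm}.png",o)
E
```

```text
port 1567 z 0.10303918532081198 depth circ 530.1739501953125 283.98370361328125 53.849449157714844
 ell ((322.0810852050781, 197.0891876220703), (54.44173049926758, 54.61268997192383), 68.16600799560547) [0.53008891 0.28495936 0.104     ]
 bore ell ((322.1605529785156, 197.2265625), (46.003143310546875, 46.93972396850586), 89.28178405761719) [0.53018681 0.28484027 0.104     ]
head 4026 z 0.10108939146066775 depth circ 458.73529052734375 -300.8150939941406 58.391090393066406
 ell ((320.3023986816406, 213.58335876464844), (70.40931701660156, 71.254150390625), 84.58338928222656) [ 0.45948326 -0.29979624  0.102     ]
```

View pics/fit_port.png

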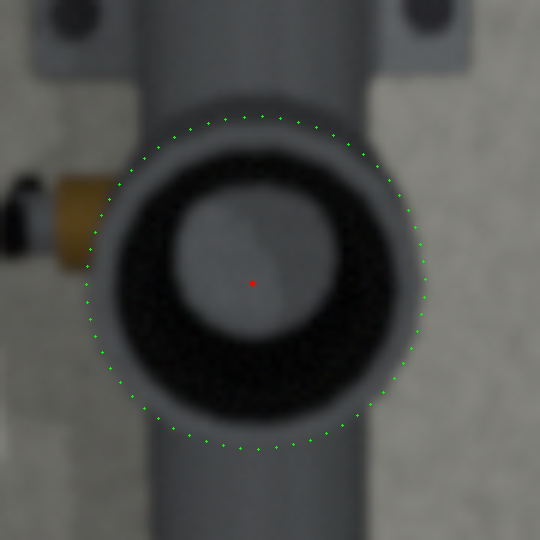

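View pics/fit_head.png

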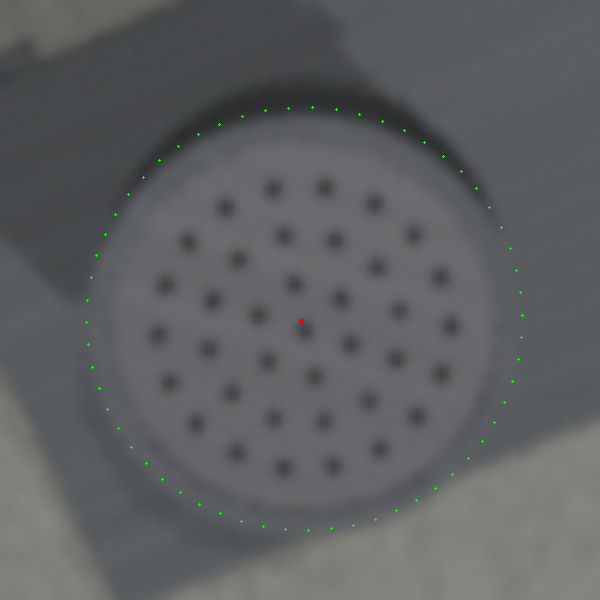

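The port outline fits within about 0.5 mm by both methods at (0.530,0.285). The head is at about (0.459,-0.3005), and its top height of 0.101 agrees with the expected 0.102. I grasp next.

```bash
python3 - <<'E'
from bench import *
from h import *
def pr(t):
    s=state();print(t,round(s["time"],2),np.round(s["ee_pos"],4),np.round(s["ft_force"],2),round(s["finger_gap"],4))
h=[.4591,-.3004]
move_l(h+[.13],speed=.12)
move_l(h+[.078],speed=.08); hold(.2); pr("down")
close(); hold(.2); pr("closed")
move_l(h+[.20],speed=.1); hold(.3); pr("up")
for n in("wrist","side","scene"):
    im=get_image(n);cv2.imwrite(f"pics/g_{n}.png",im["frame"]);np.savez(f"g_{n}.npz",**im)
E
```

```text
down 7.83 [ 0.4594 -0.3006  0.0788] [ 1.1  -0.39  0.49] 0.0877
closed 8.6 [ 0.4592 -0.3004  0.0781] [-0.06 -0.89 -0.04] 0.0573
up 10.27 [ 0.459  -0.3003  0.1997] [ 0.11 -0.12 -2.59] 0.057
```

View pics/g_wrist.png

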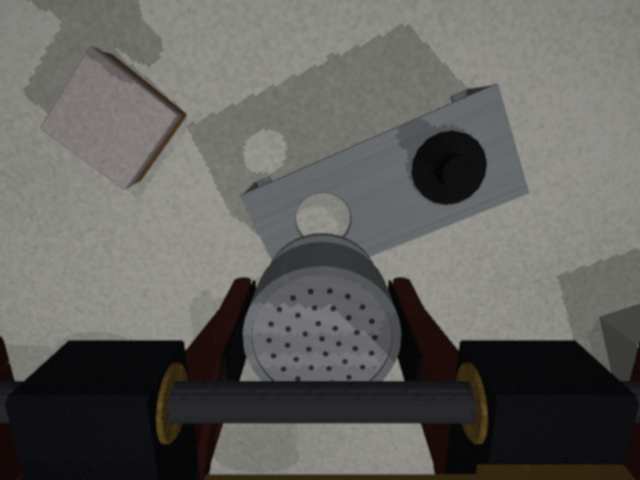

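View pics/g_side.png

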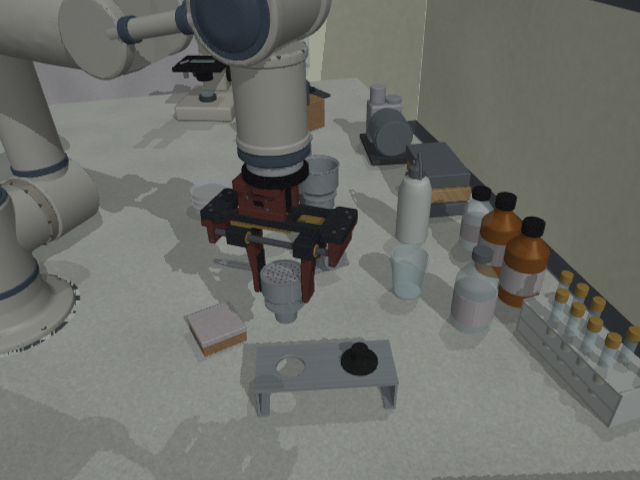

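The head is gripped and upright between the fingers, with its top at about (322,325) in the wrist view, and the plug is undisturbed. I now check its offset and tilt in the hand.

```bash
python3 - <<'E'
from h import *
from scipy.optimize import least_squares
im=np.load("g_wrist.npz");W=world(im)
m=np.zeros((480,640),bool);m[260:376,235:405]=1
z=W[...,2];m&=(abs(z-.2237)<.008)
m=cv2.morphologyEx(m.astype(np.uint8),cv2.MORPH_OPEN,np.ones((5,5)))>0
v,u=np.nonzero(m);print(u.min(),u.max(),v.min(),v.max())
Q=W[m];c=m.copy()
core=(np.hypot(Q[:,0]-.459,Q[:,1]+.3003)<.022)
A=np.c_[Q[core,:2]-[.459,-.3003],np.ones(core.sum())];s=np.linalg.lstsq(A,Q[core,2],rcond=None)[0];print("plane",s,"tilt deg",np.degrees(np.hypot(s[0],s[1])))
# upper outline: topmost pixel per column / side pixels, cast to plane, circle fit r=29
pts=[]
for col in range(u.min(),u.max()+1):
    r=v[u==col].min()
    if r<330: pts.append(ray(im,col,r,s[2]))
pts=np.array(pts)
f=least_squares(lambda p:np.hypot(pts[:,0]-p[0],pts[:,1]-p[1])-p[2],[.459,-.3,.029],loss="soft_l1",f_scale=.0005)
g=least_squares(lambda p:np.hypot(pts[:,0]-p[0],pts[:,1]-p[1])-.029,[.459,-.3],loss="soft_l1",f_scale=.0005)
print(f.x,g.x)
o=im["frame"][240:400,220:420].copy();o[m[240:400,220:420]]=o[m[240:400,220:420]]//2+[0,60,0]
cv2.imwrite("pics/gfit.png",cv2.resize(o,None,fx=3.5,fy=3.5))
# tool frame offsets of views: head before grasp and port
V=im["view"]
E
```

```text
235 404 260 375
plane [ 1.67328824e-04 -1.43961796e-04  2.22563612e-01] tilt deg 0.012647183092298753
[ 0.45921324 -0.2983562   0.02869468] [ 0.45901901 -0.29864311]
```

View pics/gfit.png

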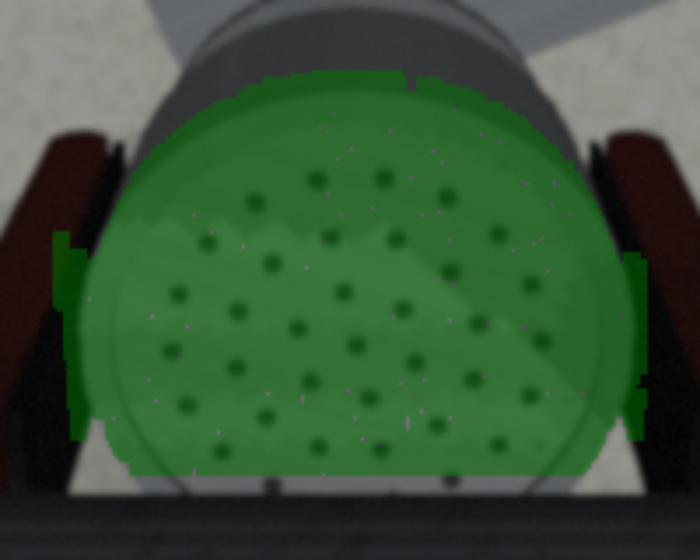

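The slice took in some of the drum's side, so I use the central perforation at about (321.7,338.3) instead.

```bash
python3 - <<'E'
from h import *
im=np.load("g_wrist.npz")
t=np.array([.459,-.3003]);xr=None
for u,v in[(321.6,338.2)]:
    for z in(.2226,.2237):
        p=ray(im,u,v,z);d=p[:2]-t
        a=np.radians(-33);y=np.array([np.cos(a),np.sin(a)]);x=np.array([np.sin(a),-np.cos(a)])
        print(z,p,"tool y off",d@y,"tool x off",d@x, "proj TCP axis",proj(im,np.array([.459,-.3003,z])))
# hole-ring: all hole centroids
g=cv2.cvtColor(im["frame"],cv2.COLOR_BGR2GRAY)
b=cv2.morphologyEx(g,cv2.MORPH_BLACKHAT,np.ones((9,9)))
b[:270]=0;b[380:]=0;b[:,:258]=0;b[:,385:]=0
k,l,s,c=cv2.connectedComponentsWithStats((b>18).astype(np.uint8))
P=np.array([ray(im,*cc,.2226)[:2] for cc,ss in zip(c[1:],s[1:]) if 4<ss[4]<60])
P=P[np.argsort(np.hypot(*(P-t).T))];print(len(P));print(np.round(np.c_[P,np.hypot(*(P-P[0]).T)][:22]*1000,1))
E
```

```text
0.2226 [ 0.45814851 -0.30022788  0.2226    ] tool y off -0.0007533993806530243 tool x off 0.00040326651388792434 proj TCP axis (np.float64(323.6470838432158), np.float64(337.235161681111))
0.2237 [ 0.45851705 -0.29965978  0.2237    ] tool y off -0.0007537237061064784 tool x off -0.000273898335493837 proj TCP axis (np.float64(323.6628966721485), np.float64(338.8588675667645))
37
[[ 458.  -300.3    0. ]
 [ 464.4 -299.4    6.5]
 [ 462.2 -305.4    6.6]
 [ 460.3 -294.3    6.4]
 [ 455.8 -306.4    6.5]
 [ 454.  -295.2    6.5]
 [ 451.6 -301.2    6.5]
 [ 471.  -298.3   13.1]
 [ 470.2 -305.1   13.1]
 [ 468.2 -292.2   13. ]
 [ 466.2 -310.4   13. ]
 [ 462.8 -288.2   13. ]
 [ 460.  -313.2   13. ]
 [ 456.  -287.4   13.1]
 [ 453.3 -312.4   13. ]
 [ 449.9 -290.1   13.1]
 [ 447.9 -308.5   13.1]
 [ 446.  -295.6   13. ]
 [ 445.2 -302.2   13. ]
 [ 477.2 -304.1   19.5]
 [ 474.7 -310.3   19.4]
 [ 477.4 -297.3   19.6]]
```

In the hand the head axis is within about 0.8 mm of the TCP with no tilt. That offset is along the jaws, where the head must be centred, so it is camera bias. The corrected port position is (0.5309,0.2848), so I carry the head there.

```bash
cat >> h.py <<'E'
def pr(t,state):
    s=state();print(t,round(s["time"],2),np.round(s["ee_pos"],4),np.round(s["ft_force"],2),np.round(s["moment"],2),round(s["finger_gap"],4))
E
python3 - <<'E'
from bench import *
from h import *
move_l([.459,-.3003,.37],speed=.2)
move_to([.5309,.2848,.37],q(9.7)); hold(.1)
move_l([.5309,.2848,.162],speed=.15); hold(.3); pr("above",state)
for n in("wrist","side","scene"):
    im=get_image(n);cv2.imwrite(f"pics/a_{n}.png",im["frame"]);np.savez(f"a_{n}.npz",**im)
f=im["frame"][240:360,400:560];cv2.imwrite("pics/a_crop.png",cv2.resize(f,None,fx=5,fy=5,interpolation=cv2.INTER_CUBIC))
E
```

```text
above 15.47 [0.531  0.2849 0.1624] [ 0.23 -0.01 -2.99] [-0.08  0.03  0.01] 0.0577
```

View pics/a_crop.png

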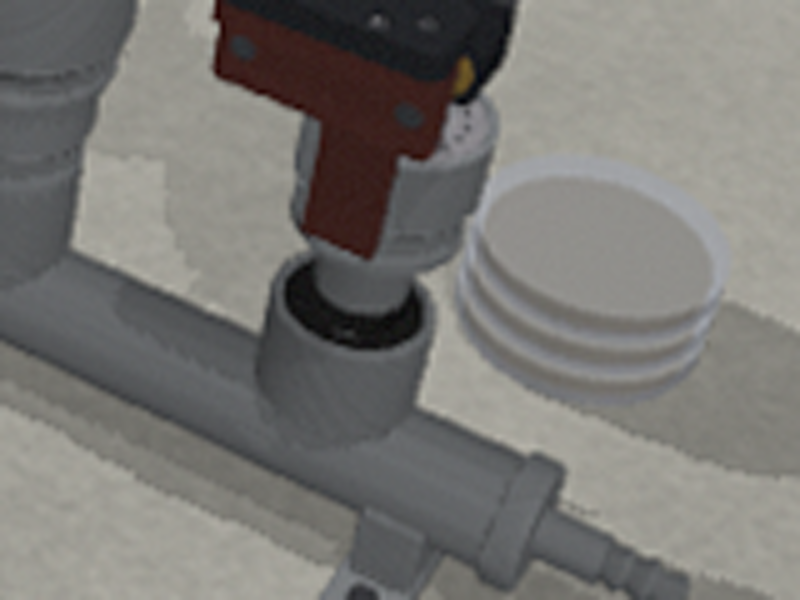

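View pics/a_wrist.png

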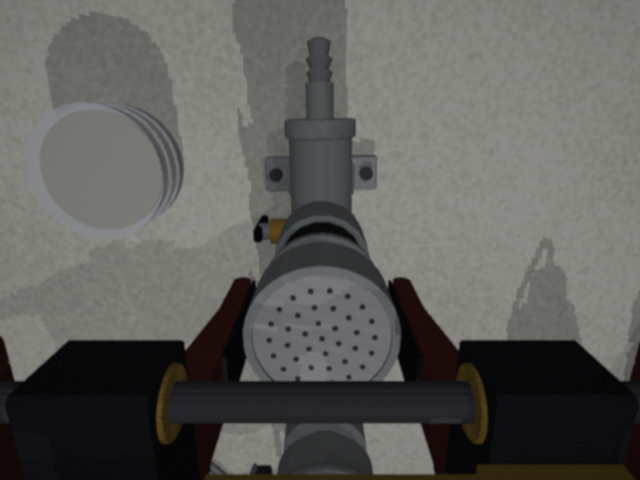

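The shank hangs about 8 mm above the mouth and looks centred over the bore, at (345,300) in the crop. I lower it in small steps and watch the force.

```bash
python3 - <<'E'
from bench import *
from h import *
for z in (.152,.146,.141,.138,.136):
    move_l([.5309,.2848,z],speed=.03); hold(.1); pr(z,state)
    f=state()["ft_force"]
    if f[2]>5 or np.hypot(f[0],f[1])>5: print("stop");break
E
```

```text
0.152 16.2 [0.5309 0.2848 0.1521] [ 0.17 -0.66 -3.34] [-0.09  0.06  0.04] 0.0573
0.146 16.65 [0.5309 0.2848 0.146 ] [ 0.73 -0.2  -2.04] [-0.07  0.01  0.02] 0.0576
0.141 17.07 [0.5309 0.2848 0.1409] [-0.29  1.37 -1.22] [-0.06  0.    0.04] 0.0575
0.138 17.42 [0.5309 0.2846 0.1378] [ 1.2  -0.41 -3.35] [-0.19 -0.06  0.02] 0.0577
0.136 17.77 [0.531  0.2846 0.136 ] [ 0.54 -1.54 -2.41] [-0.41 -0.14 -0.02] 0.0579
```

```bash
python3 - <<'E'
from bench import *
from h import *
for z in (.1345,.133,.1315,.130,.1285,.127,.126,.1255):
    move_l([.5309,.2848,z],speed=.02); hold(.15); pr(z,state)
    f=state()["ft_force"]
    if f[2]>25 or np.hypot(f[0],f[1])>10: print("stop");break
for n in("wrist","scene"):
    im=get_image(n);cv2.imwrite(f"pics/b_{n}.png",im["frame"]);np.savez(f"b_{n}.npz",**im)
f=im["frame"][240:360,400:560];cv2.imwrite("pics/b_crop.png",cv2.resize(f,None,fx=5,fy=5,interpolation=cv2.INTER_CUBIC))
E
```

```text
0.1345 18.17 [0.531  0.2847 0.1346] [ 2.38 -2.67 -0.83] [-0.6  -0.17 -0.  ] 0.0577
0.133 18.57 [0.531  0.2847 0.1331] [ 0.84 -2.35  1.07] [-0.7  -0.19  0.01] 0.0574
0.1315 18.97 [0.531  0.2848 0.1318] [ 1.27 -3.28  2.81] [-0.75 -0.1  -0.03] 0.0575
0.13 19.37 [0.5311 0.2847 0.1302] [ 1.21 -4.52  4.67] [-0.89 -0.19 -0.01] 0.0578
0.1285 19.77 [0.5311 0.2848 0.1288] [ 0.57 -3.71  5.98] [-0.89 -0.09 -0.02] 0.0574
0.127 20.17 [0.5311 0.2849 0.1276] [-0.02 -4.44  6.42] [-0.89  0.   -0.02] 0.0578
0.126 20.57 [0.5312 0.2849 0.1271] [-0.52 -4.26  7.64] [-0.97  0.12 -0.04] 0.0579
0.1255 20.97 [0.5312 0.2849 0.1269] [-0.28 -4.86  8.34] [-0.99  0.16  0.04] 0.0577
```

View pics/b_crop.png

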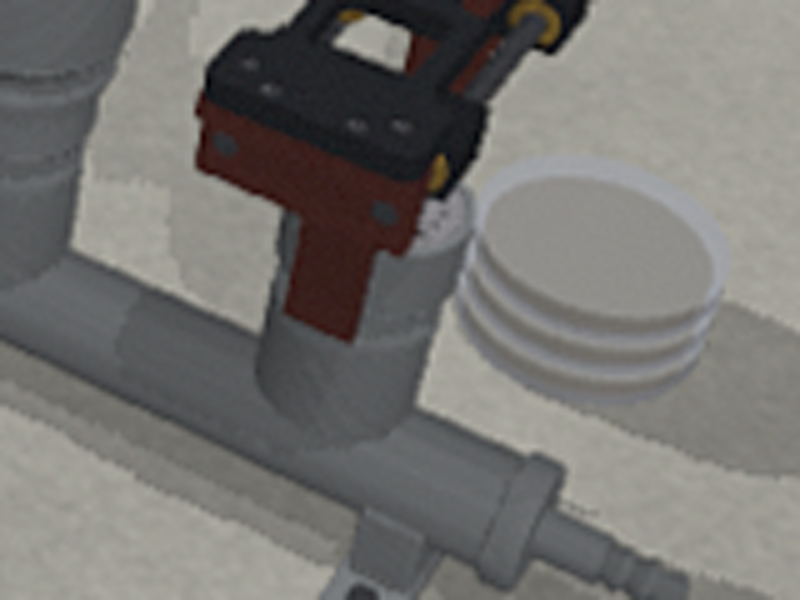

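```bash
cat >> h.py <<'E'
def top(im,c,zt,r=.02):
    W=world(im).reshape(-1,3)
    Q=W[(np.hypot(W[:,0]-c[0],W[:,1]-c[1])<r)&(abs(W[:,2]-zt)<.012)]
    A=np.c_[Q[:,:2]-c,np.ones(len(Q))]
    s=np.linalg.lstsq(A,Q[:,2],rcond=None)[0]; return len(Q),s,np.degrees(s[:2])
E
python3 - <<'E'
from h import *
im=np.load("b_wrist.npz");print(top(im,np.array([.531,.285]),.15,.018))
im=np.load("a_wrist.npz");print(top(im,np.array([.531,.285]),.186,.018))
E
```

```text
(6597, array([ 0.00425562, -0.00433065,  0.14982558]), array([ 0.24382881, -0.2481281 ]))
(6568, array([0.00131294, 0.00116774, 0.18529822]), array([0.07522596, 0.06690665]))
```

The head is straight (under 0.4° of tilt) and its top is about 0.8 mm above home. I release it, withdraw, close the fingers and press on the top centre.

```bash
python3 - <<'E'
from bench import *
from h import *
gripper_open(); hold(.2); pr("open",state)
move_l([.5309,.2848,.20],speed=.08); hold(.3); pr("up",state)
im=get_image("wrist");cv2.imwrite("pics/c_wrist.png",im["frame"]);np.savez("c_wrist.npz",**im)
print(top(im,np.array([.531,.285]),.15,.02))
close(); hold(.2)
move_l([.5309,.2848,.165],speed=.06); hold(.2); pr("pre",state)
for z in (.161,.159,.158,.157,.156,.155,.154,.153,.152):
    move_l([.5309,.2848,z],speed=.02); hold(.15); pr(z,state)
    if state()["ft_force"][2]>24: print("stop");break
E
```

```text
open 21.93 [0.5309 0.2848 0.1255] [-0.65 -0.25 -0.47] [-0.11  0.08  0.  ] 0.0878
up 23.31 [0.5308 0.2847 0.1996] [-0.53  0.53 -0.95] [-0.07  0.   -0.02] 0.0877
(4005, array([ 0.00255986, -0.00058193,  0.14992374]), array([ 0.14666928, -0.0333421 ]))
pre 25.83 [0.5311 0.2849 0.1657] [-0.62  0.87 -0.27] [-0.05  0.04  0.02] 0.0005
0.161 26.33 [0.5309 0.2848 0.161 ] [0.18 0.36 0.16] [-0.09  0.02  0.04] 0.0001
0.159 26.73 [0.531  0.2848 0.1592] [0.38 0.52 1.32] [-0.1  -0.03 -0.02] 0.0006
0.158 27.13 [0.5312 0.2848 0.159 ] [ 0.7  -1.07  5.95] [-0.24  0.11  0.05] 0.0003
0.157 27.53 [0.5314 0.2849 0.1587] [-1.08 -1.4   7.48] [-0.19  0.08 -0.04] 0.0006
0.156 27.93 [0.5315 0.2849 0.1585] [-1.16 -1.79 10.83] [-0.44  0.22 -0.02] 0.0005
0.155 28.33 [0.5315 0.2849 0.1584] [-3.32 -2.63 12.91] [-0.53  0.52 -0.02] 0.0005
0.154 28.73 [0.5315 0.2848 0.1584] [-3.66 -3.51 16.66] [-0.63  0.72  0.01] 0.0006
0.153 29.13 [0.5316 0.2848 0.1583] [-5.93 -4.71 20.48] [-0.79  1.01  0.04] 0.0006
0.152 29.53 [0.5316 0.2848 0.1583] [-6.24 -5.16 23.  ] [-0.89  1.28  0.02] 0.0009
```

View pics/c_wrist.png

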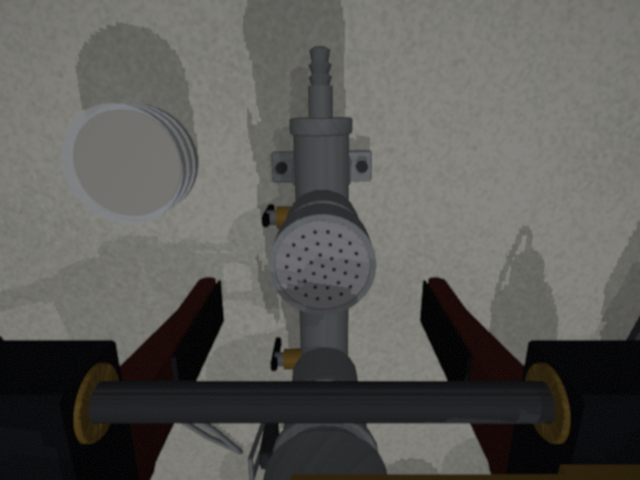

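The tips stopped at z = 0.1503 while the force rose from 13 to 23 N. The home height is 0.150 and 8–16 N is needed, so the shoulder is seated. I retreat and verify.

```bash
python3 - <<'E'
from bench import *
from h import *
move_l([.5309,.2848,.165],speed=.04)
move_l([.5309,.2848,.26],speed=.12); hold(.2)
gripper_open(); hold(.3); pr("up",state)
im=get_image("wrist");print(top(im,np.array([.531,.285]),.15,.02))
move_to([.38,.45,.38],q(50)); hold(.3); pr("away",state)
for n in("scene","side"):
    im=get_image(n);cv2.imwrite(f"pics/d_{n}.png",im["frame"]);np.savez(f"d_{n}.npz",**im)
    if n=="scene":
        print(top(im,np.array([.531,.285]),.15,.02))
        f=im["frame"][230:350,400:560];cv2.imwrite("pics/d_crop.png",cv2.resize(f,None,fx=5,fy=5,interpolation=cv2.INTER_CUBIC))
E
```

```text
up 32.83 [0.5309 0.2848 0.26  ] [-0.31 -0.37  0.31] [-0.06  0.06  0.01] 0.0876
(2551, array([-0.0029815 , -0.00076518,  0.14915266]), array([-0.17082757, -0.04384173]))
away 34.17 [0.3807 0.4493 0.3794] [ 0.52 -1.53  0.54] [ 0.01 -0.04 -0.03] 0.088
(335, array([-0.00522195, -0.00521664,  0.14981421]), array([-0.29919568, -0.2988917 ]))
```

View pics/d_crop.png

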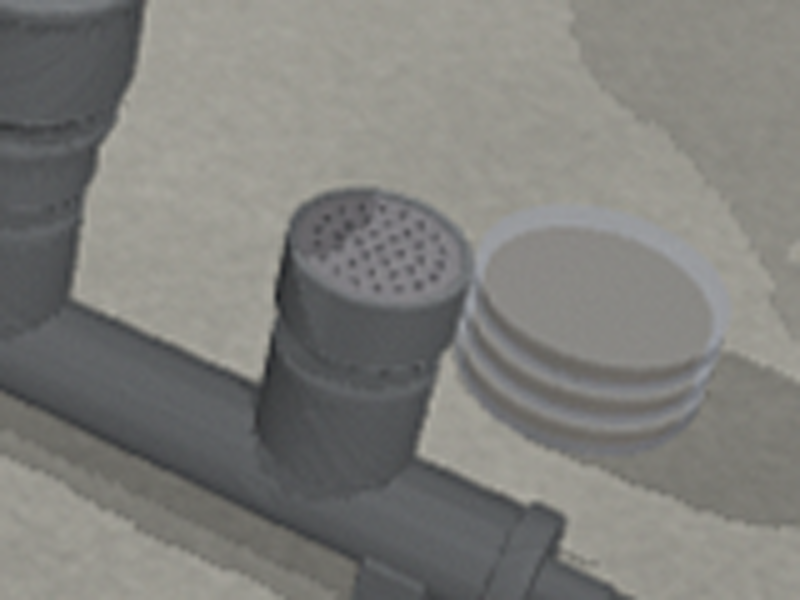

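View pics/d_side.png

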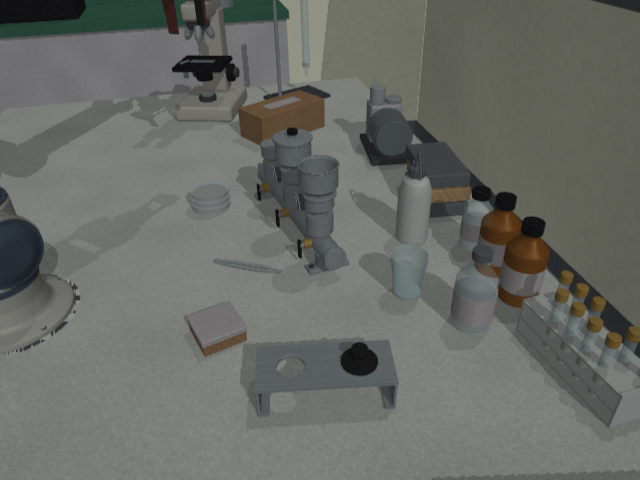

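The head sits upright in the port with no gap at the rim, at (350,380) in the crop. In the side view the plug is at (359,358) and everything else is where it was. I hand in.

```bash
python3 -c "
from bench import *
print(job_done(),state()['time'])"
```

```text
the job is handed in; nothing more can be done
the job is handed in; nothing more can be done
```

The filter head is in the empty port with its shoulder down on the rim. I gripped it by the drum, eased it in with force-watched steps, let go, then pressed the top centre with closed fingers. I handed in at about 34 s of the 51 s allowed.

- **Seating:** under the final press the fingertips stopped at 150.3 mm above the bench, against 150 mm for fully home. The force rose from 13 to 23 N with only 0.1 mm more movement.
- **After letting go:** the scene camera put the top at 149.8 mm. The wrist camera read 149.2 mm, or about 150 mm after its roughly 1 mm low bias. Tilt was under 0.5°, and no gap shows at the rim.
- **Rest of the bench:** the plug is still in its hole and the other objects look unmoved in the side view.
- **Disagreements:** the wrist camera showed about 0.8 mm of sideways bias, which I corrected before inserting. The scene camera's port position differed from the wrist's by about 1.5 mm. The first, gripped push stopped about 0.8 mm short of home, by the wrist camera, and the final press closed that.

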